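Put the pastry ruler away in its tray

ROBOT

A 7-joint arm with a two-finger parallel gripper is mounted at the origin on the work surface. World frame = base frame: x ahead of the robot, y to its left, z up, the work surface at z = 0. Lengths are in m, angles in degrees, forces in N, time in s.
With the tool pointing down it reaches from about 0.425 to 0.875 m from the base axis. Payload 4.7 kg.
Tool frame: the origin (TCP) lies at the very end of the fingers, on their centre line; the grasp point (between the pads) lies 19 mm behind it (env.grip_point_offset is the distance from the TCP to the grasp point, in m); z points along the fingers, y is the line along which they close (so a half turn about z gives the same grasp; the last joint's range is limited). The gripper opens to 87 mm and grips with 3 to 60 N. Pads are 19 mm wide; open, the fingers measure 117 mm over their backs; the gripper's body (75 mm by 190 mm) begins 51 mm behind the grasp point.
Start: joints at [72.084, 18.392, -4.016, 83.108, 1.295, 78.541, -3.26], TCP at [0.209, -0.616, 0.223] pointing down, gripper open.
Joint ranges: [-163.93, 163.93], [-17.29, 119.83], [-79.2, 71.16], [3.27, 140.29], [-89.18, 269.18], [5.43, 117.66], [-154.24, 154.24]. Speed limits (degrees/s): [147.25, 147.25, 180, 180, 180, 180, 180].

INTERFACE

Orientations are given as [roll, pitch, yaw] about the fixed x, y, z axes, in that order (R = Rz(yaw) Ry(pitch) Rx(roll)).
In Python, from cell import env gives the robot as it stands.
- The arm moves only by the tool jog_arm, never from a script. Its argument "motion" is a list of rows, each an object of numbers: "x", "y", "z": the shift along the tool's x, y, z in cm; "ax", "ay", "az": the turn, a rotation vector about the tool's x, y, z in degrees. In form: [{"x": .., "y": .., "z": .., "ax": .., "ay": .., "az": ..}, ...]. A call has exactly 5 rows; each row shifts and turns the commanded pose from where the row before left it, along the tool's axes as they then stand; what a row does not reach is not made up. A row lasts 1/10 s, in which the tool goes at most 50 mm and 8.59 degrees, less where a joint would pass 70% of its speed; a pose out of reach is approached as far as the arm can. A call is refused whole if a number of a shift passes 5 or a number of a turn 8.59, either way. A call with a gripper value outside its range is refused whole. "claw" is the gripper command: -1 is shut, 1 is fully open, values between are in proportion, set as the call begins (left out, the last holds). The fingers move at their own pace and stop on an object; "squeeze" is the grip in N (left out, the last holds). Time passes only in rows, so rows that do not move let the fingers close, or fill a call up. It gives the time, the measured TCP pose, the force, the opening and the grip force at its end, in the units of the state.
- env.get_obs(): the state, without advancing time (a new reading comes with each control period).
- env.read_camera(name): name is "scene" or "top" or "wrist"; returns the picture (384x512x3 uint8, red, green, blue); there is no depth.
- env.camera_params(name): a dict with "fx", "fy", "cx", "cy" (pixels), "k1" (the pictures are not rectified: a ray, as slopes to the right and down, at radius r is drawn at 1 + k1 r^2 times it, then the intrinsics apply), "extrinsics" (4x4, takes a point from world to camera coordinates). Camera axes: x right, y up, looking along -z (the intrinsics and any distortion apply to the point x, -y, -z); pixel columns grow to the right and rows downward; lengths in m; the calibration is good to about 2 mm. A picture is of the moment at which its call begins: read the wrist's pose just before it. camera_params takes no time and is no camera call; for the wrist camera it gives the pose at the moment of the call.
- env.sign_off(): hands the job in; it is judged then, once.
The state is a dict: "time_s": time; "qpos": joint angles; "joint_velocities": joint speeds; "effort": joint torques, N m; "tool_pos": TCP position; "tool_rot": TCP orientation; "force": force on the tool from outside, world axes, zero at the start; "wrist_torque": the same for the moment, N m; "grip_width": finger opening in m; "grasp_force": force on a finger pad.
Only numpy, scipy, OpenCV 4.12 (cv2) and the standard library are available. Lean on these libraries where they do the work, as an engineer would, in place of code of your own. Each camera call takes 0.05 s, during which the arm holds its last target. There are 200 camera calls.

TASK

The thin metal ruler lies flat on the thick pastry board, too thin to pick up there: slide it until one end sticks out well past an edge of the board, take it by that end and lay it crosswise on top of the loaf tin, like a bridge from one long rim to the other, and let go. Then take it again by its middle and lay it flat on the floor of the narrow compartment of the wooden tray, where the gap across the tray leaves room for the fingers, and let go. Leave the other kitchen things where they are.

Things in the scene. Friction and masses are not known exactly. Their poses are not given: they have to be found in the camera images.
- strip_center (a point): Centre (half-way up) of the ruler: a rigid flat bare-aluminium strip 180 mm long (its x), 45 mm wide (y), 3 mm thick (z), about 75 g, black ticks along one long side. It starts lying flat, wholly on the pastry board, long axis roughly along the board's y; it slides along under a shut fingertip pressed down on it with about 5 N.
- strip_end_a (a point): Middle of one short end of the ruler, at +90 mm along its x. Axes as the ruler's.
- strip_end_b (a point): Middle of the other short end of the ruler, at -90 mm along its x.
- board: Thick brown wooden pastry board, 280 mm (its x) by 240 mm (its y), 40 mm high, fixed. Origin at the centre of its underside, on the table. Edges at x = +-140 mm and y = +-120 mm in its own frame, clear below; the y edges face the tin and the tray. The rolling pin lies along its +x edge.
- tin_mouth (a point): Centre of the open mouth of the dark steel loaf tin, at rim height, 60 mm above the table. Tin 200 mm long (its x), 80 mm wide (its y), walls 4 mm, empty, fixed; on one side of the board, the tray on the other, varying. The ruler laid along the tin's y rests on both long rims, its middle free beneath, 50 mm beyond each rim.
- slot (a point): Floor centre of the pale plywood tray's narrow compartment, 24 mm above the table; x along it. It is 192 mm (x) by 55 mm (y), walls 18 mm high, ends closed. A finger gap crosses the whole tray along y: within 30 mm of this centre in x, floor and walls are cut away to 6 mm above the table. Tray 204 by 148 mm, fixed; its other compartment, at +y, is wider (82 mm).
- pin_center (a point): Bystander: centre of the dark wooden rolling pin, 230 mm long (y), 36 mm thick, lying on the board along its far edge.
- cutter: Bystander: steel ring-shaped biscuit cutter, 58 mm across, 28 mm high, standing in the wide compartment of the tray, on the +x half. Origin under its centre.
- mug: Bystander: white mug, 80 mm across, 90 mm high. Origin under its centre.
- canister: Bystander: white jar with a wooden cap, 100 mm across, 150 mm high, beyond the board. Origin under its centre.
- oil: Bystander: green glass bottle, 64 mm across, 210 mm high, beyond the board. Origin under its centre.
- bowl: Bystander: white bowl, 110 mm across, 60 mm high, beyond the board. Origin under its centre.
- flour: Bystander: paper flour bag, 70 by 100 mm, 180 mm high. Origin under its centre.
Mind the look-alikes: they are no part of the job. There is more than one size of the part that bears strip_center; the job needs the middle-sized.

How it is judged:
By the outcome, as a careful person would: the job done as asked, in the order asked, and still so for the second after the job is handed in, with the robot touching nothing.
It also fails if it takes over 69 s, if anything falls off the work surface, if the arm or the gripper's body presses on something with over 40 N, if the wrist force passes 120 N, or if a joint passes its speed limit or range.

## Working session

There is one attempt and no reset: what is moved stays moved. The work goes in short steps, Python scripts to look and compute and a tool call to move; the robot and the scene stay as the last step left them, time stands still between calls to the robot, and variables do not carry over. Pictures are saved under pics/ and viewed, at most 10 in all, crops included, and the job is handed in when it is done.

Besides the shell and the picture viewer there is one more tool, called after "Emit:" as name([rows], argument=value, ...), one row to a line, values as JSON. jog_arm: Moves the arm, as the interface text tells. Its arguments: {"type":"object","properties":{"motion":{"type":"array"},"claw":{"type":"number"},"squeeze":{"type":"number"}},"required":["motion"]}

```bash
ls; mkdir -p pics
cat > h.py <<'E'
import numpy as np, cv2
from cell import env
def snap(cam,name=None):
    P=env.camera_params(cam); im=env.read_camera(cam)
    if name: cv2.imwrite('pics/'+name+'.png',im[:,:,::-1])
    return im,P
def ray(P,u,v):
    x=(u-P['cx'])/P['fx']; y=(v-P['cy'])/P['fy']; rd=np.hypot(x,y); r=rd
    for _ in range(20): r=rd/(1+P['k1']*r*r)
    s=r/rd if rd>0 else 1
    E=np.array(P['extrinsics']); d=E[:3,:3].T@np.array([x*s,-y*s,-1]); o=-E[:3,:3].T@E[:3,3]
    return o,d
def onz(P,u,v,z):
    o,d=ray(P,u,v); return o+d*(z-o[2])/d[2]
def proj(P,p):
    E=np.array(P['extrinsics']); c=E[:3,:3]@np.array(p)+E[:3,3]; x,y=c[0]/-c[2],-c[1]/-c[2]
    k=1+P['k1']*(x*x+y*y); return np.array([P['fx']*x*k+P['cx'],P['fy']*y*k+P['cy']])
E
python3 - <<'E'
from h import *
a,P=snap('top','top0'); b,Q=snap('scene','scene0')
cv2.imwrite('pics/top0b.png',cv2.resize(a,(800,600))[:,:,::-1]);cv2.imwrite('pics/scene0b.png',cv2.resize(b,(800,600))[:,:,::-1])
for X in (P,Q): print(X['fx'],X['k1'],np.round(X['extrinsics'],3))
o=env.get_obs();print({k:np.round(v,3) for k,v in o.items()})
E
```

```text
pics
379.10232481433314 -0.0030302588020281905 [[-1.000e-02 -1.000e+00 -3.000e-03  2.300e-02]
 [ 9.810e-01 -1.000e-02  1.940e-01 -5.220e-01]
 [-1.940e-01 -1.000e-03  9.810e-01 -1.048e+00]
 [ 0.000e+00  0.000e+00  0.000e+00  1.000e+00]]
346.75498899610284 -0.06685628540410465 [[ 0.871  0.491 -0.018 -0.421]
 [-0.357  0.658  0.663  0.113]
 [ 0.337 -0.572  0.748 -1.299]
 [ 0.     0.     0.     1.   ]]
{'time_s': np.float64(0.1), 'qpos': array([72.084, 18.436, -4.016, 83.168,  1.295, 78.542, -3.261]), 'joint_velocities': array([-0.053, -0.081,  0.012, -0.074, -0.009, -0.092, -0.021]), 'effort': array([ 0.0000e+00, -4.9257e+01, -4.0600e-01, -3.1340e+01, -6.4000e-02,
        3.9000e-02,  0.0000e+00]), 'tool_pos': array([ 0.208, -0.615,  0.222]), 'tool_rot': array([-1.7990e+02,  6.0000e-03,  1.8725e+01]), 'force': array([0.765, 0.363, 0.376]), 'wrist_torque': array([ 0.031,  0.039, -0.01 ]), 'grasp_force': np.float64(0.0), 'grip_width': np.float64(0.087)}
```

View pics/top0b.png

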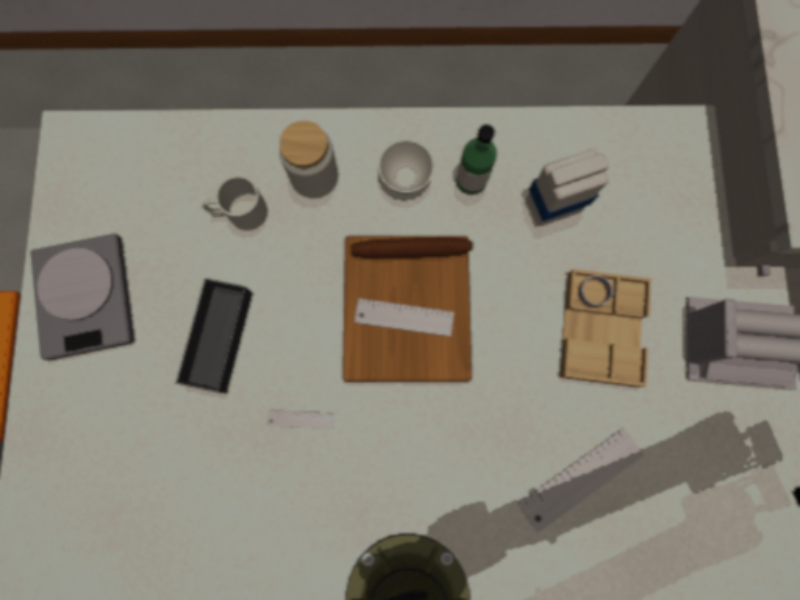

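View pics/scene0b.png

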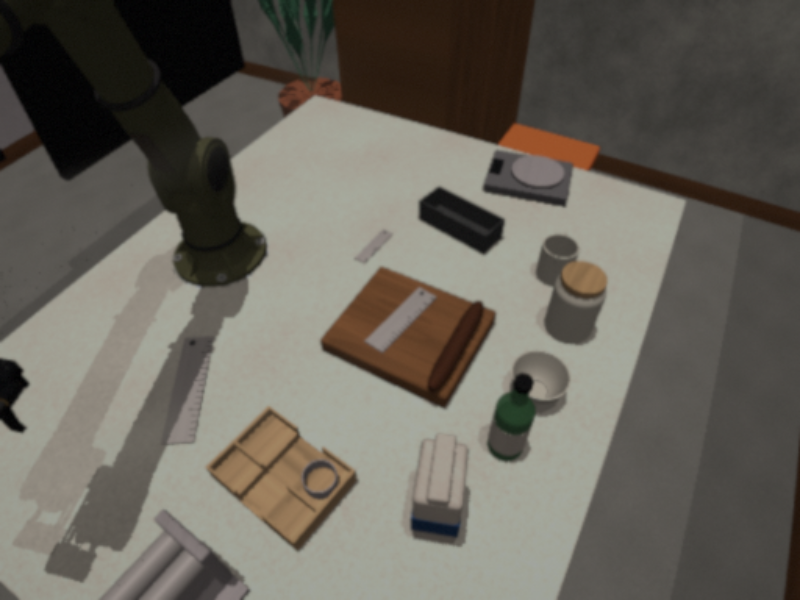

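The top view shows three rulers: on the board (405,317), a small one on the table (300,418) and a large one on the table (580,480), half in shadow. The middle-sized one on the board fits the description. The loaf tin is at (215,335) and the tray at (605,328). The tray's narrow compartment is on its right, and the cutter is in the left, wide one.

```bash
cat > m.py <<'E'
from h import *
def rect(P,mask,x0,y0,x1,y1,z,name):
    m=np.zeros_like(mask);m[y0:y1,x0:x1]=mask[y0:y1,x0:x1]
    m=cv2.morphologyEx(m,cv2.MORPH_OPEN,np.ones((2,2),np.uint8))
    c=max(cv2.findContours(m,0,cv2.CHAIN_APPROX_NONE)[0],key=cv2.contourArea)
    w=np.array([onz(P,u,v,z)[:2] for u,v in c[:,0]],np.float32)
    r=cv2.minAreaRect((w*1000)); b=cv2.boxPoints(r)
    print(name,np.round(r[0],1),np.round(r[1],1),round(r[2],1),'corners',np.round(b).astype(int).tolist())
    return r
E
python3 - <<'E'
from m import *
a=cv2.imread('pics/top0.png'); P=env.camera_params('top')
h=cv2.cvtColor(a,cv2.COLOR_BGR2HSV); H,S,V=[h[:,:,i].astype(int) for i in range(3)]
print('board',h[230,280],'ruler',h[203,255],'tray',h[210,385],h[232,410],'tin',h[215,135],'table',h[260,240],h[190,145])
u8=lambda m:(m*255).astype(np.uint8)
rect(P,u8((S<70)&(V>110)),222,160,298,240,.043,'ruler')
rect(P,u8((S>90)&(V>50)),215,145,306,248,.04,'board')
rect(P,u8((S>60)),350,165,425,255,.042,'tray')
rect(P,u8((V<70)),105,170,170,260,.06,'tin')
rect(P,u8((S<30)&(V>120)),165,255,220,280,.003,'small')
c1=cv2.resize(a[140:260,105:305],(800,480),interpolation=cv2.INTER_CUBIC)
c=np.zeros((600,800,3),np.uint8)
c[:300,:]=cv2.resize(a[150:255,100:380],(800,300),interpolation=cv2.INTER_CUBIC)
c[300:,:400]=cv2.resize(a[160:260,345:445],(400,300),interpolation=cv2.INTER_CUBIC)
c[300:,400:]=cv2.resize(a[170:260,105:225],(400,300),interpolation=cv2.INTER_CUBIC)
cv2.imwrite('pics/crop1.png',c)
E
```

```text
board [ 14 171 127] ruler [ 10  24 158] tray [ 18 114 157] [ 17 119 120] tin [20 13 59] table [ 30  21 159] [30  9 60]
ruler [4.964e+02 4.000e-01] [180.6  45.8] 81.2 corners [[460, -85], [505, -92], [533, 86], [488, 93]]
board [516.6  -7.7] [240.1 273.8] 89.4 corners [[378, -126], [652, -129], [655, 111], [381, 114]]
tray [ 474.4 -373.8] [157.6 207.9] 82.3 corners [[361, -438], [567, -466], [588, -310], [382, -282]]
tin [463.8 344.4] [ 91.5 194.1] 77.7 corners [[359, 320], [549, 279], [568, 368], [379, 410]]
small [314.8 196.1] [159.7  68.8] 89.5 corners [[280, 117], [348, 116], [350, 276], [281, 276]]
```

View pics/crop1.png

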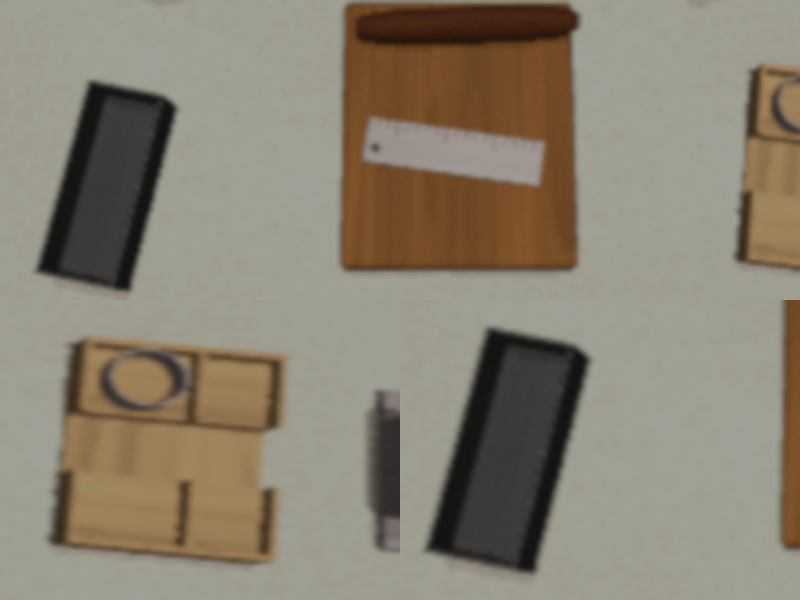

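The crop confirms it: the ruler on the board measures 181×46 mm, so it is the middle-sized one. It has ticks along one side and a hole at its tin end. It slides +y, toward the tin. I'll move above it with the fingers shut.

Emit:
jog_arm([
  {"x": 3.2, "y": -3.4},
  {"x": 3.2, "y": -3.4},
  {"x": 3.2, "y": -3.4},
  {"x": 3.2, "y": -3.4},
  {"x": 3.2, "y": -3.4},
], claw=-1)

```text
$.motion[0]: bad value
```

Emit:
jog_arm([
  {"x": 3.2, "y": -3.4},
  {"x": 3.2, "y": -3.4},
  {"x": 3.2, "y": -3.4},
  {"x": 3.2, "y": -3.4},
  {"x": 3.2, "y": -3.4},
])

```text
$.motion[0]: bad value
```

Emit:
jog_arm([
  {"x": 3.2, "y": -3.4},
  {"x": 3.2, "y": -3.4},
  {"x": 3.2, "y": -3.4},
  {"x": 3.2, "y": -3.4},
  {"x": 3.2, "y": -3.4},
])

```text
$.motion[0]: bad value
```

Emit:
jog_arm([
  {"az": -6.2},
  {"az": -6.2},
  {"az": -6.2},
  {"az": -6.2},
  {"az": -6.2},
])

```text
$.motion[0]: bad value
```

Emit:
jog_arm([
  {"az": -6.2},
  {"az": -6.2},
  {"az": -6.2},
  {"az": -6.2},
  {"az": -6.2},
])

```text
$.motion[0]: bad value
```

```bash
cat >> h.py <<'E'
from scipy.spatial.transform import Rotation as Ro
def state():
    o=env.get_obs(); print('t',round(o['time_s'],2),'pos',np.round(np.array(o['tool_pos'])*1000,1),'rot',np.round(o['tool_rot'],1),'F',np.round(o['force'],1),'w',round(o['grip_width']*1000,1),'g',round(o['grasp_force'],1)); return o
def go(x,y,z,yaw):
    o=env.get_obs(); A=Ro.from_euler('xyz',o['tool_rot'],degrees=True); B=Ro.from_euler('xyz',[180,0,yaw],degrees=True)
    print('go cm',np.round(A.inv().apply(np.array([x,y,z])-o['tool_pos'])*100,2),'turn',np.round((A.inv()*B).as_rotvec(degrees=True),1))
E
python3 - <<'E'
from h import *
state(); go(.498,.015,.055,81)
a,P=snap('wrist','w1'); print(P['fx'],P['cx'],P['cy'])
cv2.imwrite('pics/w1.png',a[:,:,::-1])
for p in [(.46,-.085,.043),(.505,-.092,.043),(.533,.086,.043),(.488,.093,.043)]: print(proj(P,p).round())
E
```

```text
t 0.1 pos [ 208.4 -615.1  221.6] rot [-179.9    0.    18.7] F [0.8 0.4 0.4] w 86.9 g 0.0
go cm [ 47.65 -50.35  16.74] turn [ -0.1  -0.  -62.3]
312.3636964227406 252.55116715850798 191.83418168013685
[ -84. -142.]
[ -53. -158.]
[115.  59.]
[40.  9.]
```

View pics/w1.png

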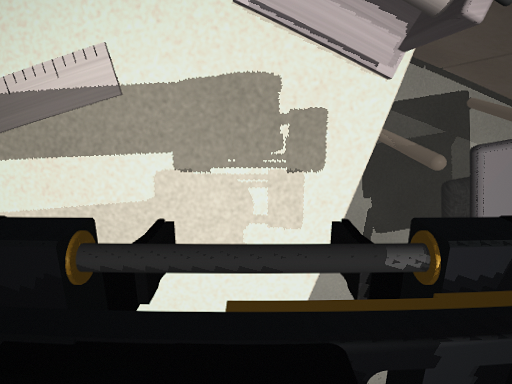

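The calls were refused because each row needs all six numbers. The picture shows the fingers at the bottom of the wrist view and the large ruler at the upper left, so the arm hasn't moved.

Emit:
jog_arm([
  {"x": 3.2, "y": -3.4, "z": 0, "ax": 0, "ay": 0, "az": 0},
  {"x": 3.2, "y": -3.4, "z": 0, "ax": 0, "ay": 0, "az": 0},
  {"x": 3.2, "y": -3.4, "z": 0, "ax": 0, "ay": 0, "az": 0},
  {"x": 3.2, "y": -3.4, "z": 0, "ax": 0, "ay": 0, "az": 0},
  {"x": 3.2, "y": -3.4, "z": 0, "ax": 0, "ay": 0, "az": 0},
], claw=-1)

```text
time_s: 0.65
tool_pos: [0.306, -0.4013, 0.2223]
tool_rot: [-180.0, 0.0, 18.7]
force: [1.0, 0.1, 0.5]
grip_width: 0.055
grasp_force: 0.0
```

Emit:
jog_arm([
  {"x": 3.2, "y": -3.4, "z": 0, "ax": 0, "ay": 0, "az": 0},
  {"x": 3.2, "y": -3.4, "z": 0, "ax": 0, "ay": 0, "az": 0},
  {"x": 3.2, "y": -3.4, "z": 0, "ax": 0, "ay": 0, "az": 0},
  {"x": 3.2, "y": -3.4, "z": 0, "ax": 0, "ay": 0, "az": 0},
  {"x": 3.2, "y": -3.4, "z": 0, "ax": 0, "ay": 0, "az": 0},
])

```text
time_s: 1.15
tool_pos: [0.4028, -0.189, 0.2225]
tool_rot: [180.0, 0.0, 18.7]
force: [0.7, -0.3, 0.4]
grip_width: 0.0152
grasp_force: 0.0
```

Emit:
jog_arm([
  {"x": 3.2, "y": -3.4, "z": 0, "ax": 0, "ay": 0, "az": 0},
  {"x": 3.2, "y": -3.4, "z": 0, "ax": 0, "ay": 0, "az": 0},
  {"x": 3.2, "y": -3.4, "z": 0, "ax": 0, "ay": 0, "az": 0},
  {"x": 3.2, "y": -3.4, "z": 0, "ax": 0, "ay": 0, "az": 0},
  {"x": 3.2, "y": -3.4, "z": 0, "ax": 0, "ay": 0, "az": 0},
])

```text
time_s: 1.65
tool_pos: [0.4998, 0.0231, 0.2226]
tool_rot: [179.9, -0.0, 18.7]
force: [0.1, -0.0, 0.0]
grip_width: 0.0003
grasp_force: 0.0
```

Emit:
jog_arm([
  {"x": 0, "y": 0, "z": 0, "ax": 0, "ay": 0, "az": -6.2},
  {"x": 0, "y": 0, "z": 0, "ax": 0, "ay": 0, "az": -6.2},
  {"x": 0, "y": 0, "z": 0, "ax": 0, "ay": 0, "az": -6.2},
  {"x": 0, "y": 0, "z": 0, "ax": 0, "ay": 0, "az": -6.2},
  {"x": 0, "y": 0, "z": 0, "ax": 0, "ay": 0, "az": -6.2},
])

```text
time_s: 2.15
tool_pos: [0.4992, 0.0215, 0.2222]
tool_rot: [-180.0, 0.0, 50.0]
force: [0.6, 0.5, -0.1]
grip_width: 0.0004
grasp_force: 0.0
```

Emit:
jog_arm([
  {"x": 0, "y": 0, "z": 0, "ax": 0, "ay": 0, "az": -6.2},
  {"x": 0, "y": 0, "z": 0, "ax": 0, "ay": 0, "az": -6.2},
  {"x": 0, "y": 0, "z": 0, "ax": 0, "ay": 0, "az": -6.2},
  {"x": 0, "y": 0, "z": 0, "ax": 0, "ay": 0, "az": -6.2},
  {"x": 0, "y": 0, "z": 0, "ax": 0, "ay": 0, "az": -6.2},
])

```text
time_s: 2.65
tool_pos: [0.4993, 0.0214, 0.2223]
tool_rot: [-180.0, 0.0, 81.0]
force: [-0.9, -0.1, -0.7]
grip_width: 0.0003
grasp_force: 0.0
```

Run:
```python
from h import *
state(); go(.498,.015,.055,81)
a,P=snap('wrist','w2')
for p in [(.46,-.085,.043),(.505,-.092,.043),(.533,.086,.043),(.488,.093,.043),(.465,.35,.06),(.515,.113,.04)]: print(proj(P,p).round())
```

```text
t 2.65 pos [499.3  21.4 222.3] rot [-180.    0.   81.] F [-0.9 -0.1 -0.7] w 0.3 g 0.0
go cm [-0.65 -0.02 16.73] turn [-0.  0. -0.]
[236. 265.]
[273. 265.]
[276. 111.]
[233. 111.]
[ 161. -164.]
[255.  88.]
```

View pics/w2.png

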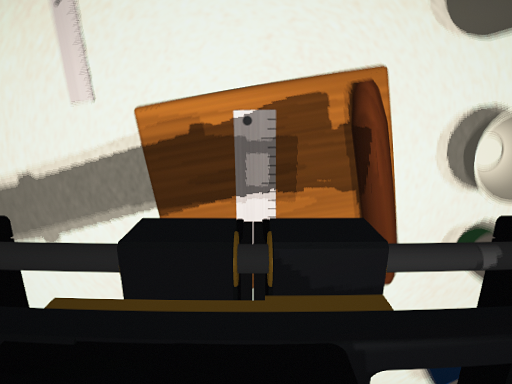

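The wrist view shows the ruler under the shut fingers: end at row 111, columns 234–276, board edge at about row 88. That agrees with the estimate and the ruler is aligned with tool x. I'll descend and press.

Emit:
jog_arm([
  {"x": 0, "y": 0, "z": 4, "ax": 0, "ay": 0, "az": 0},
  {"x": 0, "y": 0, "z": 4, "ax": 0, "ay": 0, "az": 0},
  {"x": 0, "y": 0, "z": 4, "ax": 0, "ay": 0, "az": 0},
  {"x": 0, "y": 0, "z": 3, "ax": 0, "ay": 0, "az": 0},
  {"x": 0, "y": 0, "z": 2, "ax": 0, "ay": 0, "az": 0},
])

```text
time_s: 3.2
tool_pos: [0.4978, 0.0214, 0.0499]
tool_rot: [-179.8, 0.0, 80.6]
force: [-0.7, 0.5, 0.3]
grip_width: 0.0007
grasp_force: 0.0
```

Emit:
jog_arm([
  {"x": 0, "y": 0, "z": 0.3, "ax": 0, "ay": 0, "az": 0},
  {"x": 0, "y": 0, "z": 0.2, "ax": 0, "ay": 0, "az": 0},
  {"x": 0, "y": 0, "z": 0.1, "ax": 0, "ay": 0, "az": 0},
  {"x": 0, "y": 0, "z": 0.1, "ax": 0, "ay": 0, "az": 0},
  {"x": 0, "y": 0, "z": 0, "ax": 0, "ay": 0, "az": 0},
])

```text
time_s: 3.7
tool_pos: [0.5002, 0.0213, 0.0464]
tool_rot: [179.9, 0.0, 80.7]
force: [-0.7, 0.4, -0.4]
grip_width: 0.0006
grasp_force: 0.0
```

Emit:
jog_arm([
  {"x": 0, "y": 0, "z": 0.1, "ax": 0, "ay": 0, "az": 0},
  {"x": 0, "y": 0, "z": 0.1, "ax": 0, "ay": 0, "az": 0},
  {"x": 0, "y": 0, "z": 0.05, "ax": 0, "ay": 0, "az": 0},
  {"x": 0, "y": 0, "z": 0, "ax": 0, "ay": 0, "az": 0},
  {"x": 0, "y": 0, "z": 0, "ax": 0, "ay": 0, "az": 0},
])

```text
time_s: 4.2
tool_pos: [0.4996, 0.0214, 0.0434]
tool_rot: [180.0, 0.0, 80.7]
force: [-1.9, -0.6, 5.9]
grip_width: 0.0004
grasp_force: 2.8
```

Emit:
jog_arm([
  {"x": 0.4, "y": 0, "z": 0, "ax": 0, "ay": 0, "az": 0},
  {"x": 0.6, "y": 0, "z": 0, "ax": 0, "ay": 0, "az": 0},
  {"x": 0.8, "y": 0, "z": 0, "ax": 0, "ay": 0, "az": 0},
  {"x": 0.8, "y": 0, "z": 0, "ax": 0, "ay": 0, "az": 0},
  {"x": 0.8, "y": 0, "z": 0, "ax": 0, "ay": 0, "az": 0},
])

```text
time_s: 4.7
tool_pos: [0.5056, 0.0542, 0.0435]
tool_rot: [179.9, 0.1, 80.7]
force: [-1.5, -4.7, 5.0]
grip_width: 0.0004
grasp_force: 2.8
```

```bash
cat >> m.py <<'E'
def wruler(name,z,S0=60,V0=110,x0=120,x1=400,y0=0,y1=217):
    o=state(); a,P=snap('wrist',name); h=cv2.cvtColor(a,cv2.COLOR_RGB2HSV); 
    m=((h[:,:,1]<S0)&(h[:,:,2]>V0)).astype(np.uint8)*255
    return a,P,m
E
python3 - <<'E'
from m import *
state(); a,P=snap('top','top1')
h=cv2.cvtColor(a,cv2.COLOR_RGB2HSV)
for (u,v) in [(255,203),(240,197),(230,195)]: print(h[v,u])
a2,P2=snap('wrist','w3')
E
```

```text
t 4.7 pos [505.6  54.2  43.5] rot [1.799e+02 1.000e-01 8.070e+01] F [-1.5 -4.7  5. ] w 0.4 g 2.8
[28 99 67]
[28 99 67]
[ 28 104  59]
```

View pics/w3.png

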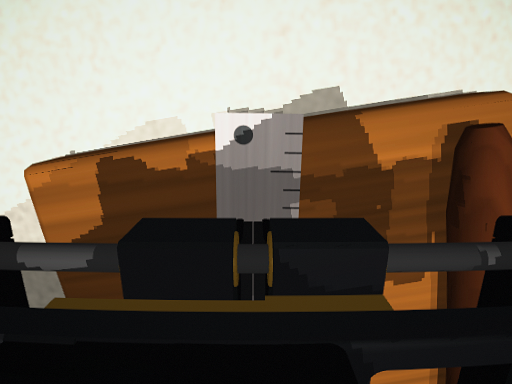

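The ruler moves with the finger: its end (row 113) is now just past the board edge. Sliding on.

Emit:
jog_arm([
  {"x": 0.8, "y": 0, "z": 0, "ax": 0, "ay": 0, "az": 0},
  {"x": 1, "y": 0, "z": 0, "ax": 0, "ay": 0, "az": 0},
  {"x": 1, "y": 0, "z": 0, "ax": 0, "ay": 0, "az": 0},
  {"x": 1, "y": 0, "z": 0, "ax": 0, "ay": 0, "az": 0},
  {"x": 0.6, "y": 0, "z": 0, "ax": 0, "ay": 0, "az": 0},
])

```text
time_s: 5.3
tool_pos: [0.5125, 0.0976, 0.0434]
tool_rot: [180.0, 0.1, 80.7]
force: [0.0, -4.8, 7.9]
grip_width: 0.0006
grasp_force: 3.8
```

Emit:
jog_arm([
  {"x": 0, "y": 0, "z": 0, "ax": 0, "ay": 0, "az": 0},
  {"x": 0, "y": 0, "z": -1, "ax": 0, "ay": 0, "az": 0},
  {"x": 0, "y": 0, "z": -3, "ax": 0, "ay": 0, "az": 0},
  {"x": 0, "y": 0, "z": -4, "ax": 0, "ay": 0, "az": 0},
  {"x": 0, "y": 0, "z": -4, "ax": 0, "ay": 0, "az": 0},
], claw=0.6)

```text
time_s: 5.8
tool_pos: [0.511, 0.0989, 0.164]
tool_rot: [-179.9, -0.0, 80.8]
force: [1.6, -0.5, 0.1]
grip_width: 0.0325
grasp_force: 0.0
```

Emit:
jog_arm([
  {"x": -1, "y": 0, "z": 0, "ax": 0, "ay": 0, "az": 0},
  {"x": -2, "y": 0, "z": 0, "ax": 0, "ay": 0, "az": 0},
  {"x": -2, "y": 0, "z": 0, "ax": 0, "ay": 0, "az": 0},
  {"x": -1, "y": 0, "z": 0, "ax": 0, "ay": 0, "az": 0},
  {"x": 0, "y": 0, "z": 0, "ax": 0, "ay": 0, "az": 0},
])

```text
time_s: 6.3
tool_pos: [0.5019, 0.0376, 0.1625]
tool_rot: [-180.0, 0.0, 80.6]
force: [-0.2, 0.9, -0.1]
grip_width: 0.0673
grasp_force: 0.0
```

Run:
```python
from m import *
state(); a,P=snap('wrist','w4')
h=cv2.cvtColor(a,cv2.COLOR_RGB2HSV)
for (u,v) in [(-.07,0),(-.05,0),(-.03,0),(0,0)]: pass
```

```text
t 6.3 pos [501.9  37.6 162.5] rot [-180.     0.    80.6] F [-0.2  0.9 -0.1] w 67.3 g 0.0
```

View pics/w4.png

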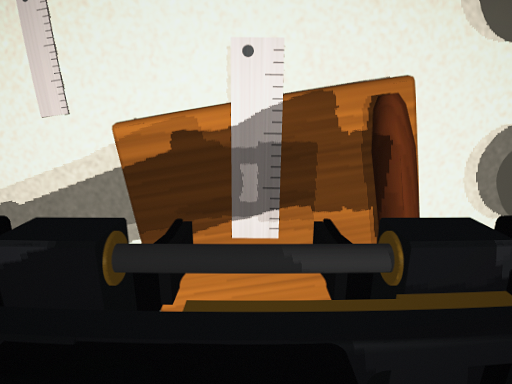

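The ruler lies from row 238 to row 38 (columns 231–285), and the board edge crosses it at about row 100, so roughly 55 mm sticks out. Next I convert this to world positions.

Run:
```python
from m import *
P=env.camera_params('wrist')
c=np.array([onz(P,u,v,.043)[:2] for u,v in [(231,37.5),(285,38.5),(279,238),(232,238)]])
far=(c[0]+c[1])/2;near=(c[2]+c[3])/2;d=far-near;L=np.hypot(*d);d/=L
print(c.round(4),far,near,'L',L,'ang',np.degrees(np.arctan2(d[1],d[0])),'edge',onz(P,231,104,.04),onz(P,285,94,.04))
cen=(far+near)/2; print('centre',cen)
g=cen+d*.062;print('grip',g); ang=np.degrees(np.arctan2(d[1],d[0]))
state();go(g[0],g[1],.15,ang);go(g[0],g[1],.0245,ang)
```

```text
[[ 0.5036  0.1702]
 [ 0.5484  0.1621]
 [ 0.5178 -0.0151]
 [ 0.4726 -0.0078]] [0.52597611 0.16616153] [ 0.49521247 -0.0114479 ] L 0.18025402090453368 ang 80.17332568411071 edge [0.49385324 0.11647544 0.04      ] [0.54226022 0.11727117 0.04      ]
centre [0.51059429 0.07735681]
grip [0.52117572 0.13844718]
t 6.35 pos [502.1  39.1 162.7] rot [-180.    -0.    80.6] F [ 0.3 -0.   0.2] w 68.5 g 0.0
go cm [10.11  0.27  1.27] turn [-0.  -0.   0.5]
go cm [10.11  0.27 13.82] turn [-0.  -0.   0.5]
```

Emit:
jog_arm([
  {"x": 3, "y": 0.3, "z": 0, "ax": 0, "ay": 0, "az": 0.5},
  {"x": 3, "y": 0, "z": 0, "ax": 0, "ay": 0, "az": 0},
  {"x": 3, "y": 0, "z": 1, "ax": 0, "ay": 0, "az": 0},
  {"x": 1.4, "y": 0, "z": 2, "ax": 0, "ay": 0, "az": 0},
  {"x": 0, "y": 0, "z": 3, "ax": 0, "ay": 0, "az": 0},
])

```text
time_s: 6.85
tool_pos: [0.5236, 0.147, 0.104]
tool_rot: [179.8, -0.3, 80.6]
force: [0.3, 0.5, -0.5]
grip_width: 0.0698
grasp_force: 0.0
```

Emit:
jog_arm([
  {"x": 0, "y": 0, "z": 3, "ax": 0, "ay": 0, "az": 0},
  {"x": 0, "y": 0, "z": 2.5, "ax": 0, "ay": 0, "az": 0},
  {"x": 0, "y": 0, "z": 1.5, "ax": 0, "ay": 0, "az": 0},
  {"x": 0, "y": 0, "z": 0.8, "ax": 0, "ay": 0, "az": 0},
  {"x": 0, "y": 0, "z": 0, "ax": 0, "ay": 0, "az": 0},
])

```text
time_s: 7.35
tool_pos: [0.5223, 0.1419, 0.0245]
tool_rot: [-179.9, -0.0, 80.3]
force: [-0.9, -0.5, 0.5]
grip_width: 0.0699
grasp_force: 0.0
```

Emit:
jog_arm([
  {"x": 0, "y": 0, "z": 0, "ax": 0, "ay": 0, "az": 0},
  {"x": 0, "y": 0, "z": 0, "ax": 0, "ay": 0, "az": 0},
  {"x": 0, "y": 0, "z": 0, "ax": 0, "ay": 0, "az": 0},
  {"x": 0, "y": 0, "z": 0, "ax": 0, "ay": 0, "az": 0},
  {"x": 0, "y": 0, "z": 0, "ax": 0, "ay": 0, "az": 0},
], claw=-1, squeeze=50)

```text
time_s: 7.85
tool_pos: [0.5232, 0.1412, 0.0256]
tool_rot: [179.9, -0.0, 80.2]
force: [-0.0, 0.1, 1.5]
grip_width: 0.0429
grasp_force: 50.0
```

Emit:
jog_arm([
  {"x": 0, "y": 0, "z": -0.5, "ax": 0, "ay": 0, "az": 0},
  {"x": 0, "y": 0, "z": -1.5, "ax": 0, "ay": 0, "az": 0},
  {"x": 0, "y": 0, "z": -3, "ax": 0, "ay": 0, "az": 0},
  {"x": 0, "y": 0, "z": -3, "ax": 0, "ay": 0, "az": 0},
  {"x": 0, "y": 0, "z": -2, "ax": 0, "ay": 0, "az": 0},
])

```text
time_s: 8.35
tool_pos: [0.5236, 0.142, 0.1282]
tool_rot: [179.8, -0.1, 80.3]
force: [0.3, 0.1, -1.2]
grip_width: 0.0431
grasp_force: 50.0
```

Run:
```python
from m import *
state(); w,P=snap('wrist','w5'); s,Q=snap('scene','s5'); t,T=snap('top','t5')
c=np.zeros((600,800,3),np.uint8)
c[:300,:400]=cv2.resize(w,(400,300)); 
c[:300,400:]=cv2.resize(s[100:250,190:390],(400,300),interpolation=cv2.INTER_CUBIC)
c[300:,:400]=cv2.resize(t[150:270,100:260],(400,300),interpolation=cv2.INTER_CUBIC)
ti=cv2.imread('pics/top0.png')[:,:,::-1]
g=ti[170:260,105:225]; g=np.clip(g.astype(int)*2,0,255).astype(np.uint8)
c[300:,400:]=cv2.resize(g,(400,300),interpolation=cv2.INTER_CUBIC)
cv2.imwrite('pics/m5.png',c[:,:,::-1])
```

```text
t 8.35 pos [523.6 142.  128.2] rot [ 1.798e+02 -1.000e-01  8.030e+01] F [ 0.3  0.1 -1.2] w 43.1 g 50.0
```

View pics/m5.png

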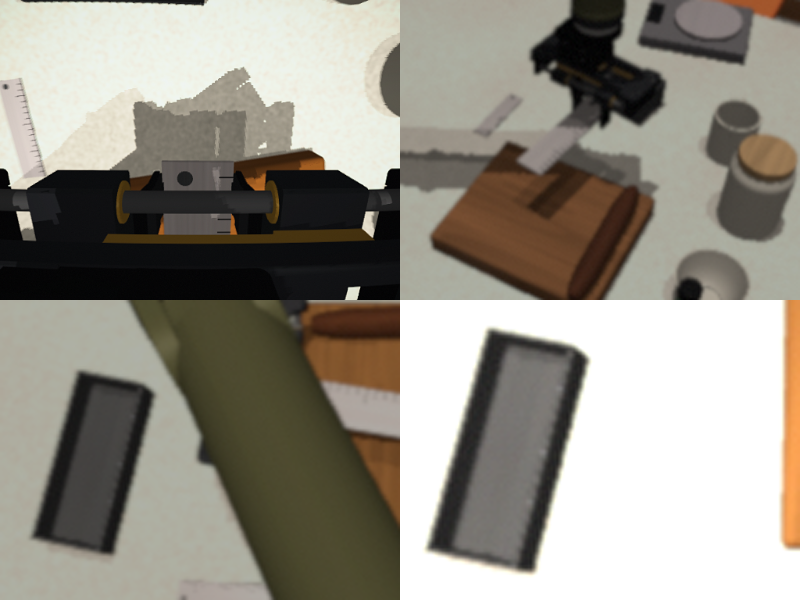

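The ruler is held by its end: in the wrist view (top left) it sits between the pads, and in the scene crop its near end is at about (535,165). The tin shows clearly at the lower right, with corners at (489,328), (428,548) and (535,571). Next I check droop and the tin pose.

Run:
```python
from m import *
Q=env.camera_params('scene');T=env.camera_params('top')
d=np.array([np.cos(np.radians(80.3)),np.sin(np.radians(80.3))]);n=np.array([d[1],-d[0]])
g=np.array([.5236,.142])
for s in (-1,1):
  for z in (.1455,.13,.115): 
    p=g-.155*d+s*.0225*n; uv=proj(Q,[*p,z]); print(s,z,((uv-[190,100])*2+[400,0]).round())
for p in [(489,328),(428,548),(535,571),(575,345),(588,357)]:
  u,v=105+(p[0]-400)/3.333,170+(p[1]-300)/3.333
  print(p,onz(T,u,v,.06).round(4),onz(T,u,v,0).round(4))
# model corners
for ang,cx,cy in [(-12.2,.465,.35),(-12.2,.464,.346)]:
  a=np.radians(ang);ex=np.array([np.cos(a),np.sin(a)]);ey=np.array([-ex[1],ex[0]])
  for z in (.06,0):
    for sx,sy in [(1,1),(-1,1),(-1,-1),(1,-1)]:
      q=np.array([cx,cy])+ex*.1*sx+ey*.04*sy; uv=proj(T,[*q,z]); print(z,(sx,sy),((uv-[105,170])*3.333+[400,300]).round(),end=' ')
  print()
```

```text
-1 0.1455 [515. 160.]
-1 0.13 [516. 167.]
-1 0.115 [516. 174.]
1 0.1455 [539. 174.]
1 0.13 [539. 181.]
1 0.115 [539. 188.]
(489, 328) [0.5713 0.3699 0.06  ] [0.586  0.3897 0.    ]
(428, 548) [0.3814 0.4113 0.06  ] [0.3854 0.4335 0.    ]
(535, 571) [0.3613 0.3203 0.06  ] [0.3643 0.3373 0.    ]
(575, 345) [0.5553 0.2944 0.06  ] [0.5692 0.3099 0.    ]
(588, 357) [0.5446 0.2827 0.06  ] [0.5578 0.2976 0.    ]
0.06 (1, 1) [491. 328.] 0.06 (-1, 1) [429. 555.] 0.06 (-1, -1) [521. 574.] 0.06 (1, -1) [580. 346.] 0 (1, 1) [512. 343.] 0 (-1, 1) [453. 559.] 0 (-1, -1) [541. 577.] 0 (1, -1) [596. 361.] 
0.06 (1, 1) [496. 329.] 0.06 (-1, 1) [434. 556.] 0.06 (-1, -1) [526. 575.] 0.06 (1, -1) [585. 347.] 0 (1, 1) [516. 345.] 0 (-1, 1) [458. 560.] 0 (-1, -1) [545. 578.] 0 (1, -1) [601. 362.]
```

Run:
```python
from h import *
state(); go(.4808,.414,.065,77.8)
```

```text
t 8.5 pos [523.9 141.7 127.1] rot [179.8  -0.   80.2] F [-0.4  0.3 -1.7] w 42.8 g 50.0
go cm [26.1  -8.89  6.19] turn [ 0.2 -0.   2.4]
```

Emit:
jog_arm([
  {"x": 1.6, "y": -0.6, "z": 0, "ax": 0, "ay": 0, "az": 0},
  {"x": 3.2, "y": -1.1, "z": 0, "ax": 0, "ay": 0, "az": 0},
  {"x": 3.2, "y": -1.1, "z": 0, "ax": 0, "ay": 0, "az": 0},
  {"x": 3.2, "y": -1.1, "z": 0, "ax": 0, "ay": 0, "az": 0},
  {"x": 3.2, "y": -1.1, "z": 0, "ax": 0, "ay": 0, "az": 0},
])

```text
time_s: 9.0
tool_pos: [0.4969, 0.2923, 0.1238]
tool_rot: [-179.9, 0.1, 80.2]
force: [0.6, 0.3, -0.7]
grip_width: 0.043
grasp_force: 50.0
```

Emit:
jog_arm([
  {"x": 3.2, "y": -1.1, "z": 0, "ax": 0, "ay": 0, "az": 0},
  {"x": 3.2, "y": -1.1, "z": 0, "ax": 0, "ay": 0, "az": 0},
  {"x": 3.2, "y": -1.1, "z": 0, "ax": 0, "ay": 0, "az": 0},
  {"x": 2.1, "y": -0.6, "z": 0, "ax": 0, "ay": 0, "az": 2.4},
  {"x": 0, "y": 0, "z": 0, "ax": 0, "ay": 0, "az": 0},
])

```text
time_s: 9.5
tool_pos: [0.4761, 0.4174, 0.1238]
tool_rot: [-179.8, -0.1, 78.1]
force: [0.8, 0.5, -1.4]
grip_width: 0.0428
grasp_force: 50.0
```

Run:
```python
from h import *
state(); go(.4808,.414,.045,77.8)
w,P=snap('wrist','w6'); s,Q=snap('scene','s6'); t,T=snap('top','t6')
c=np.zeros((600,800,3),np.uint8)
c[:300,:400]=cv2.resize(w,(400,300)); 
c[:300,400:]=cv2.resize(s[75:225,220:420],(400,300),interpolation=cv2.INTER_CUBIC)
c[300:,:400]=cv2.resize(t[150:270,80:240],(400,300),interpolation=cv2.INTER_CUBIC)
cv2.imwrite('pics/m6.png',c[:,:,::-1])
def cr(p): return ((proj(Q,p)-[220,75])*2+[400,0]).round()
a=np.radians(77.8);d=np.array([np.cos(a),np.sin(a),0])
print('tin c',cr([.467,.35,.06]),'rim near',cr(np.array([.467,.35,.06])-.04*d),'far',cr(np.array([.467,.35,.06])+.04*d))
```

```text
t 9.5 pos [476.1 417.4 123.8] rot [-1.798e+02 -1.000e-01  7.810e+01] F [ 0.8  0.5 -1.4] w 42.8 g 50.0
go cm [-0.24  0.56  7.88] turn [-0.2 -0.1  0.3]
tin c [548. 118.] rim near [535. 129.] far [560. 108.]
```

View pics/m6.png

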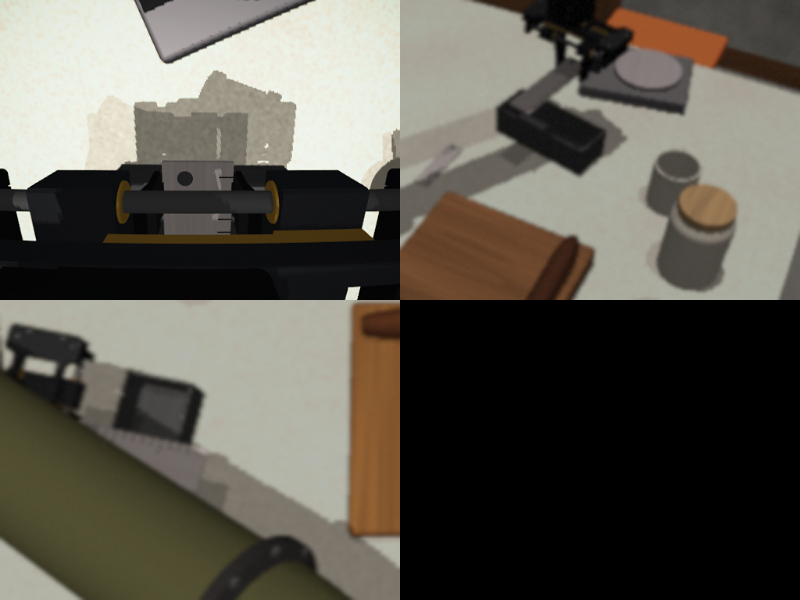

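The ruler is held level over the tin, crosswise (wrist view: tin rim parallel to the fingers; scene crop: the ruler spans both rims). Lowering it until contact.

Emit:
jog_arm([
  {"x": -0.2, "y": 0.5, "z": 1, "ax": 0, "ay": 0, "az": 0.3},
  {"x": 0, "y": 0, "z": 2, "ax": 0, "ay": 0, "az": 0},
  {"x": 0, "y": 0, "z": 2, "ax": 0, "ay": 0, "az": 0},
  {"x": 0, "y": 0, "z": 1.5, "ax": 0, "ay": 0, "az": 0},
  {"x": 0, "y": 0, "z": 0.6, "ax": 0, "ay": 0, "az": 0},
])

```text
time_s: 10.15
tool_pos: [0.4838, 0.4082, 0.0516]
tool_rot: [-179.9, 0.2, 77.4]
force: [-0.1, -0.8, -1.0]
grip_width: 0.0434
grasp_force: 50.0
```

Emit:
jog_arm([
  {"x": 0, "y": 0, "z": 0.2, "ax": 0, "ay": 0, "az": 0},
  {"x": 0, "y": 0, "z": 0.1, "ax": 0, "ay": 0, "az": 0},
  {"x": 0, "y": 0, "z": 0.1, "ax": 0, "ay": 0, "az": 0},
  {"x": 0, "y": 0, "z": 0.1, "ax": 0, "ay": 0, "az": 0},
  {"x": 0, "y": 0, "z": 0, "ax": 0, "ay": 0, "az": 0},
])

```text
time_s: 10.65
tool_pos: [0.484, 0.4108, 0.0494]
tool_rot: [180.0, -0.0, 77.5]
force: [0.3, -0.5, 0.1]
grip_width: 0.0428
grasp_force: 50.0
```

Emit:
jog_arm([
  {"x": 0, "y": 0, "z": 0.1, "ax": 0, "ay": 0, "az": 0},
  {"x": 0, "y": 0, "z": 0.1, "ax": 0, "ay": 0, "az": 0},
  {"x": 0, "y": 0, "z": 0.05, "ax": 0, "ay": 0, "az": 0},
  {"x": 0, "y": 0, "z": 0, "ax": 0, "ay": 0, "az": 0},
  {"x": 0, "y": 0, "z": 0, "ax": 0, "ay": 0, "az": 0},
])

```text
time_s: 11.15
tool_pos: [0.4839, 0.4106, 0.0465]
tool_rot: [180.0, 0.0, 77.5]
force: [-0.4, -0.6, -0.9]
grip_width: 0.0432
grasp_force: 50.0
```

Emit:
jog_arm([
  {"x": 0, "y": 0, "z": 0.1, "ax": 0, "ay": 0, "az": 0},
  {"x": 0, "y": 0, "z": 0.1, "ax": 0, "ay": 0, "az": 0},
  {"x": 0, "y": 0, "z": 0, "ax": 0, "ay": 0, "az": 0},
  {"x": 0, "y": 0, "z": 0, "ax": 0, "ay": 0, "az": 0},
  {"x": 0, "y": 0, "z": 0, "ax": 0, "ay": 0, "az": 0},
])

```text
time_s: 11.65
tool_pos: [0.4839, 0.4107, 0.0452]
tool_rot: [180.0, 0.0, 77.5]
force: [-1.0, -2.1, 5.3]
grip_width: 0.0431
grasp_force: 50.0
```

Emit:
jog_arm([
  {"x": 0, "y": 0, "z": -0.1, "ax": 0, "ay": 0, "az": 0},
  {"x": 0, "y": 0, "z": 0, "ax": 0, "ay": 0, "az": 0},
  {"x": 0, "y": 0, "z": 0, "ax": 0, "ay": 0, "az": 0},
  {"x": 0, "y": 0, "z": 0, "ax": 0, "ay": 0, "az": 0},
  {"x": 0, "y": 0, "z": 0, "ax": 0, "ay": 0, "az": 0},
], claw=0.6)

```text
time_s: 12.15
tool_pos: [0.4838, 0.4105, 0.0452]
tool_rot: [-180.0, 0.0, 77.5]
force: [-0.4, -0.4, 0.8]
grip_width: 0.068
grasp_force: 0.0
```

Emit:
jog_arm([
  {"x": 0, "y": 0, "z": -1, "ax": 0, "ay": 0, "az": 0},
  {"x": 0, "y": 0, "z": -2, "ax": 0, "ay": 0, "az": 0},
  {"x": 0, "y": 0, "z": -3, "ax": 0, "ay": 0, "az": 0},
  {"x": -2, "y": 0, "z": -3, "ax": 0, "ay": 0, "az": 0},
  {"x": -4, "y": 0, "z": -2, "ax": 0, "ay": 0, "az": 0},
])

```text
time_s: 12.65
tool_pos: [0.4706, 0.3555, 0.1587]
tool_rot: [179.9, -0.3, 77.8]
force: [0.5, -0.8, 1.1]
grip_width: 0.0697
grasp_force: 0.0
```

Emit:
jog_arm([
  {"x": -4, "y": 0, "z": 0, "ax": 0, "ay": 0, "az": 0},
  {"x": -4, "y": 0, "z": 0, "ax": 0, "ay": 0, "az": 0},
  {"x": -3, "y": 0, "z": 0, "ax": 0, "ay": 0, "az": 0},
  {"x": -1, "y": 0, "z": 0, "ax": 0, "ay": 0, "az": 0},
  {"x": 0, "y": 0, "z": 0, "ax": 0, "ay": 0, "az": 0},
])

```text
time_s: 13.15
tool_pos: [0.4455, 0.2337, 0.1562]
tool_rot: [179.9, 0.0, 77.4]
force: [-0.3, 0.0, -0.2]
grip_width: 0.0695
grasp_force: 0.0
```

Run:
```python
from m import *
state(); w,P=snap('wrist','w7'); t,T=snap('top','t7')
a=np.radians(77.5);d=np.array([np.cos(a),np.sin(a)]);n=np.array([d[1],-d[0]])
cen=np.array([.484,.4107])-.0655*d; print('pred centre',cen)
g=cv2.cvtColor(w,cv2.COLOR_RGB2HSV)
for s1 in (-.09,.09):
  for s2 in (-.0225,.0225): 
    print('pred corner',proj(P,[*(cen+s1*d+s2*n),.063]).round())
V=g[:,:,2].astype(int)
for u in (150,200,255,275,300): print(u,V[0:220:6,u].tolist())
for v in (60,90,110,130,150,170): print(v,V[v,180:330:4].tolist())
```

```text
t 13.15 pos [445.5 233.7 156.2] rot [179.9   0.   77.4] F [-0.3  0.  -0.2] w 69.5 g 0.0
pred centre [0.46982321 0.34675261]
pred corner [226. 164.]
pred corner [280. 164.]
pred corner [222. -80.]
pred corner [284. -80.]
150 [23, 22, 34, 77, 81, 53, 58, 41, 38, 40, 43, 41, 41, 42, 43, 74, 40, 239, 241, 239, 240, 229, 225, 234, 227, 230, 229, 230, 234, 228, 228, 228, 229, 229, 175, 127, 159]
200 [23, 24, 75, 77, 81, 80, 81, 81, 83, 84, 87, 86, 83, 87, 88, 81, 110, 240, 243, 243, 245, 165, 164, 152, 115, 122, 119, 117, 123, 116, 118, 122, 120, 119, 122, 127, 157]
255 [226, 228, 229, 232, 233, 235, 236, 238, 238, 238, 238, 239, 239, 239, 239, 240, 241, 241, 241, 244, 149, 149, 149, 146, 148, 147, 100, 101, 122, 120, 125, 122, 120, 116, 125, 121, 160]
275 [227, 190, 231, 233, 235, 235, 195, 238, 217, 238, 239, 239, 239, 236, 239, 156, 178, 115, 149, 142, 149, 148, 146, 147, 147, 99, 102, 99, 117, 123, 124, 126, 123, 117, 124, 129, 164]
300 [24, 22, 83, 80, 83, 81, 83, 84, 83, 88, 91, 90, 88, 90, 85, 42, 98, 155, 160, 161, 161, 176, 159, 161, 122, 119, 123, 121, 127, 124, 119, 123, 124, 23
[... 436 characters left out ...]
, 240, 240, 241, 242, 241, 204, 145, 144, 149, 149, 165, 158, 168, 171, 160, 159, 159, 158, 159, 161, 157, 245, 244]
130 [213, 167, 163, 161, 160, 167, 163, 163, 162, 165, 121, 142, 147, 140, 142, 143, 138, 147, 147, 149, 146, 147, 133, 136, 138, 162, 163, 165, 159, 150, 159, 164, 159, 164, 164, 170, 160, 164]
150 [178, 118, 117, 120, 121, 122, 123, 122, 128, 117, 124, 141, 145, 140, 143, 140, 139, 147, 146, 147, 146, 150, 97, 101, 101, 121, 116, 125, 122, 126, 119, 167, 161, 164, 163, 161, 163, 165]
170 [237, 122, 122, 120, 118, 120, 123, 116, 116, 122, 120, 120, 120, 125, 120, 159, 162, 166, 129, 123, 120, 121, 121, 120, 120, 117, 120, 123, 126, 121, 124, 168, 162, 161, 165, 164, 161, 161]
```

The wrist image numbers match the prediction: ruler corners at about (223–280, 164), so it bridges both rims centrally. Next, take it by its middle.

Run:
```python
from h import *
P=env.camera_params('wrist'); print(onz(P,200,97,.06),onz(P,255,164,.063))
state(); go(.4698,.3468,.0485,77.5)
```

```text
[0.41989364 0.32385982 0.06      ] [0.4515033  0.26180587 0.063     ]
t 13.25 pos [445.3 236.4 156.2] rot [ 1.799e+02 -1.000e-01  7.760e+01] F [-0.4  0.5 -0.5] w 69.3 g 0.0
go cm [1.129e+01 1.000e-02 1.078e+01] turn [ 0.1 -0.1  0.1]
```

Emit:
jog_arm([
  {"x": 2.3, "y": 0, "z": 0, "ax": 0, "ay": 0, "az": 0},
  {"x": 3.5, "y": 0, "z": 0, "ax": 0, "ay": 0, "az": 0},
  {"x": 3.5, "y": 0, "z": 0, "ax": 0, "ay": 0, "az": 0},
  {"x": 2, "y": 0, "z": 1, "ax": 0, "ay": 0, "az": 0},
  {"x": 0, "y": 0, "z": 2.5, "ax": 0, "ay": 0, "az": 0},
])

```text
time_s: 13.75
tool_pos: [0.4692, 0.3531, 0.1221]
tool_rot: [180.0, -0.5, 77.9]
force: [-0.3, -0.3, -0.1]
grip_width: 0.0695
grasp_force: 0.0
```

Emit:
jog_arm([
  {"x": 0, "y": 0, "z": 2.5, "ax": 0, "ay": 0, "az": 0},
  {"x": 0, "y": 0, "z": 2.5, "ax": 0, "ay": 0, "az": 0},
  {"x": 0, "y": 0, "z": 1.5, "ax": 0, "ay": 0, "az": 0},
  {"x": 0, "y": 0, "z": 0.8, "ax": 0, "ay": 0, "az": 0},
  {"x": 0, "y": 0, "z": 0, "ax": 0, "ay": 0, "az": 0},
])

```text
time_s: 14.25
tool_pos: [0.4687, 0.3459, 0.0468]
tool_rot: [-179.9, 0.0, 77.6]
force: [-0.6, -0.4, 0.0]
grip_width: 0.0692
grasp_force: 0.0
```

Emit:
jog_arm([
  {"x": 0, "y": 0, "z": 0, "ax": 0, "ay": 0, "az": 0},
  {"x": 0, "y": 0, "z": 0, "ax": 0, "ay": 0, "az": 0},
  {"x": 0, "y": 0, "z": 0, "ax": 0, "ay": 0, "az": 0},
  {"x": 0, "y": 0, "z": 0, "ax": 0, "ay": 0, "az": 0},
  {"x": 0, "y": 0, "z": 0, "ax": 0, "ay": 0, "az": 0},
], claw=-1, squeeze=40)

```text
time_s: 14.75
tool_pos: [0.4698, 0.3453, 0.0482]
tool_rot: [179.9, -0.0, 77.5]
force: [0.0, -1.1, 1.9]
grip_width: 0.0436
grasp_force: 40.0
```

Emit:
jog_arm([
  {"x": 0, "y": 0, "z": -0.5, "ax": 0, "ay": 0, "az": 0},
  {"x": 0, "y": 0, "z": -2, "ax": 0, "ay": 0, "az": 0},
  {"x": 0, "y": 0, "z": -3, "ax": 0, "ay": 0, "az": 0},
  {"x": 0, "y": 0, "z": -4, "ax": 0, "ay": 0, "az": 0},
  {"x": 0, "y": 0, "z": -2, "ax": 0, "ay": 0, "az": 0},
])

```text
time_s: 15.25
tool_pos: [0.4701, 0.3464, 0.1659]
tool_rot: [179.8, -0.2, 77.5]
force: [-0.1, 0.5, -0.6]
grip_width: 0.0436
grasp_force: 40.0
```

Emit:
jog_arm([
  {"x": -1.9, "y": 0.4, "z": 0, "ax": 0, "ay": 0, "az": 0},
  {"x": -3.8, "y": 0.8, "z": 0, "ax": 0, "ay": 0, "az": 0},
  {"x": -3.8, "y": 0.8, "z": 0, "ax": 0, "ay": 0, "az": 0},
  {"x": -3.8, "y": 0.8, "z": 0, "ax": 0, "ay": 0, "az": 0},
  {"x": -3.8, "y": 0.8, "z": 0, "ax": 0, "ay": 0, "az": 0},
])

```text
time_s: 15.75
tool_pos: [0.4672, 0.1689, 0.1626]
tool_rot: [180.0, 0.0, 77.5]
force: [0.5, -1.1, -0.5]
grip_width: 0.0438
grasp_force: 40.0
```

Emit:
jog_arm([
  {"x": -3.8, "y": 0.8, "z": 0, "ax": 0, "ay": 0, "az": 0},
  {"x": -3.8, "y": 0.8, "z": 0, "ax": 0, "ay": 0, "az": 0},
  {"x": -3.8, "y": 0.8, "z": 0, "ax": 0, "ay": 0, "az": 0},
  {"x": -3.8, "y": 0.8, "z": 0, "ax": 0, "ay": 0, "az": 0},
  {"x": -3.8, "y": 0.8, "z": 0, "ax": 0, "ay": 0, "az": 0},
])

```text
time_s: 16.25
tool_pos: [0.4652, -0.0252, 0.1629]
tool_rot: [180.0, 0.0, 77.5]
force: [-0.1, 0.2, -1.7]
grip_width: 0.0432
grasp_force: 40.0
```

Emit:
jog_arm([
  {"x": -3.8, "y": 0.8, "z": 0, "ax": 0, "ay": 0, "az": 0},
  {"x": -3.8, "y": 0.8, "z": 0, "ax": 0, "ay": 0, "az": 0},
  {"x": -3.8, "y": 0.8, "z": 0, "ax": 0, "ay": 0, "az": 0},
  {"x": -3.8, "y": 0.8, "z": 0, "ax": 0, "ay": 0, "az": 0},
  {"x": -3.8, "y": 0.8, "z": 0, "ax": 0, "ay": 0, "az": 0},
])

```text
time_s: 16.75
tool_pos: [0.4633, -0.2192, 0.1627]
tool_rot: [180.0, 0.0, 77.5]
force: [0.4, 0.2, -0.4]
grip_width: 0.0433
grasp_force: 40.0
```

Emit:
jog_arm([
  {"x": -3.8, "y": 0.8, "z": 0, "ax": 0, "ay": 0, "az": 0},
  {"x": -3.8, "y": 0.8, "z": 0, "ax": 0, "ay": 0, "az": 0},
  {"x": -3.8, "y": 0.8, "z": 0, "ax": 0, "ay": 0, "az": 0},
  {"x": -3.8, "y": 0.8, "z": 0, "ax": 0, "ay": 0, "az": 0},
  {"x": -3.8, "y": 0.8, "z": 0, "ax": 0, "ay": 0, "az": 0},
])

```text
time_s: 17.25
tool_pos: [0.4614, -0.4133, 0.1626]
tool_rot: [-180.0, -0.0, 77.5]
force: [0.7, -0.2, -0.0]
grip_width: 0.0435
grasp_force: 40.0
```

Emit:
jog_arm([
  {"x": 0, "y": 0, "z": 0, "ax": 0, "ay": 0, "az": 8.5},
  {"x": 0, "y": 0, "z": 0, "ax": 0, "ay": 0, "az": 8.5},
  {"x": 0, "y": 0, "z": 0, "ax": 0, "ay": 0, "az": 8.5},
  {"x": 0, "y": 0, "z": 0, "ax": 0, "ay": 0, "az": 8.5},
  {"x": 0, "y": 0, "z": 0, "ax": 0, "ay": 0, "az": 8.5},
])

```text
time_s: 17.75
tool_pos: [0.4615, -0.4117, 0.1624]
tool_rot: [-180.0, -0.0, 34.7]
force: [-0.5, 0.1, -0.8]
grip_width: 0.043
grasp_force: 40.0
```

Emit:
jog_arm([
  {"x": 0, "y": 0, "z": 0, "ax": 0, "ay": 0, "az": 8.5},
  {"x": 0, "y": 0, "z": 0, "ax": 0, "ay": 0, "az": 8.5},
  {"x": 0, "y": 0, "z": 0, "ax": 0, "ay": 0, "az": 8.5},
  {"x": 0, "y": 0, "z": 0, "ax": 0, "ay": 0, "az": 8.5},
  {"x": 0, "y": 0, "z": 0, "ax": 0, "ay": 0, "az": 8.5},
])

```text
time_s: 18.25
tool_pos: [0.4616, -0.4117, 0.1625]
tool_rot: [-180.0, 0.0, -7.8]
force: [0.2, -0.6, -1.4]
grip_width: 0.0432
grasp_force: 40.0
```

Run:
```python
from h import *
state(); go(.468,-.421,.10,-7.7); print(env.get_obs()['qpos'].round(0) if hasattr(env.get_obs()['qpos'],'round') else env.get_obs()['qpos'])
```

```text
t 18.25 pos [ 461.6 -411.7  162.5] rot [-180.     0.    -7.8] F [ 0.2 -0.6 -1.4] w 43.2 g 40.0
go cm [0.76 0.84 6.25] turn [-0.   0.  -0.1]
[ 49.  17. -12.  92.   4.  71. -61.]
```

Run:
```python
from h import *
w,P=snap('wrist','w8'); t=cv2.imread('pics/top0.png')[:,:,::-1]; s,Q=snap('scene','s8')
c=np.zeros((600,800,3),np.uint8)
c[:344]=cv2.resize(w[:220],(800,344),interpolation=cv2.INTER_CUBIC)
c[344:,:272]=cv2.resize(t[165:250,350:440],(272,256),interpolation=cv2.INTER_CUBIC)
c[344:,272:]=cv2.resize(s[240:360,110:358],(528,256),interpolation=cv2.INTER_CUBIC)
cv2.imwrite('pics/m8.png',c[:,:,::-1])
```

```text
(no output)
```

View pics/m8.png

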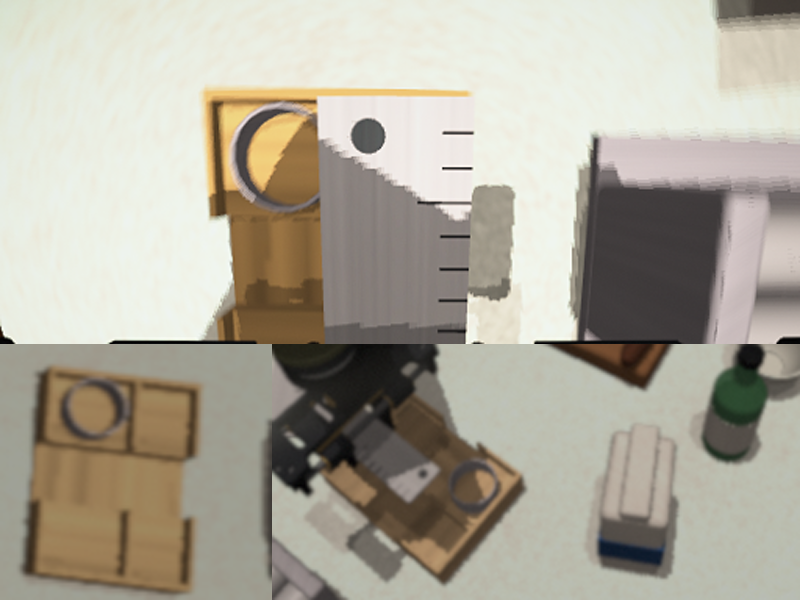

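The wrist view shows the ruler aligned with the tray. The tray's far edge runs from (205,90) to (470,93) in the montage, and the narrow compartment is under the ruler on the right. I use these two corners to fix the slot.

Run:
```python
from h import *
P=env.camera_params('wrist');k=512/800
A=onz(P,205*k,89.5*k,.042)[:2];B=onz(P,470*k,92.5*k,.042)[:2]
e=A-B;print(A,B,'width',np.hypot(*e),'x-dir ang',np.degrees(np.arctan2(e[1],e[0]))-90)
for ang in (-7.0,-7.7):
  r=np.radians(ang);ex=np.array([np.cos(r),np.sin(r)]);ey=np.array([-ex[1],ex[0]])
  m=(A+B)/2; print(ang,'slot from wrist',m-ey*(74-31.5)-ex*.102*1 if 0 else m-ey*.0425-ex*.102)
# wall-side gap lower-left inner edges etc from top0: crop px -> world
T=env.camera_params('top'); f=lambda x,y:(350+x*90/272,165+(y-344)*85/256)
for nm,p,z in [('tl',(49,367),.042),('tr',(202,383),.042),('br',(190,592),.042),('bl',(27,574),.042),('divtop',(133,385),.042),('divbot',(125,512),.042),('divbot2',(123,578),.042),('innerR_top',(194,385),.042),('innerR_bot',(189,520),.042)]:
  print(nm,onz(T,*f(*p),z)[:2].round(4))
```

```text
[ 0.58707788 -0.32225218] [ 0.56578732 -0.46647491] width 0.14578575072034722 x-dir ang -8.397510423008683
-7.0 slot from wrist [ 0.47001344 -0.42411608]
-7.7 slot from wrist [ 0.4696579  -0.42281374]
tl [ 0.5861 -0.3167]
tr [ 0.5685 -0.4647]
br [ 0.366  -0.4345]
bl [ 0.3844 -0.2823]
divtop [ 0.5671 -0.3973]
divbot [ 0.4424 -0.3795]
divbot2 [ 0.3797 -0.3726]
innerR_top [ 0.5665 -0.4568]
innerR_bot [ 0.4341 -0.4398]
```

Run:
```python
from h import *
state(); go(.469,-.420,.045,-8)
```

```text
t 18.35 pos [ 461.6 -411.7  162.5] rot [-180.     0.    -7.5] F [ 0.   0.7 -0.1] w 43.3 g 40.0
go cm [ 0.84  0.73 11.75] turn [-0.   0.   0.5]
```

Emit:
jog_arm([
  {"x": 0.4, "y": 0.4, "z": 2, "ax": 0, "ay": 0, "az": 0.3},
  {"x": 0.4, "y": 0.4, "z": 3, "ax": 0, "ay": 0, "az": 0},
  {"x": 0, "y": 0, "z": 3, "ax": 0, "ay": 0, "az": 0},
  {"x": 0, "y": 0, "z": 2.5, "ax": 0, "ay": 0, "az": 0},
  {"x": 0, "y": 0, "z": 1, "ax": 0, "ay": 0, "az": 0},
])

```text
time_s: 18.85
tool_pos: [0.4669, -0.4195, 0.0445]
tool_rot: [-179.8, 0.2, -7.6]
force: [-0.3, -0.3, -1.1]
grip_width: 0.0432
grasp_force: 40.0
```

Emit:
jog_arm([
  {"x": 0, "y": 0, "z": 0, "ax": 0, "ay": 0, "az": 0},
  {"x": 0, "y": 0, "z": 0, "ax": 0, "ay": 0, "az": 0},
  {"x": 0, "y": 0, "z": 0, "ax": 0, "ay": 0, "az": 0},
  {"x": 0, "y": 0, "z": 0, "ax": 0, "ay": 0, "az": 0},
  {"x": 0, "y": 0, "z": 0, "ax": 0, "ay": 0, "az": 0},
])

```text
time_s: 19.35
tool_pos: [0.469, -0.4214, 0.0486]
tool_rot: [179.9, -0.1, -7.8]
force: [-0.1, 0.4, -0.4]
grip_width: 0.0435
grasp_force: 40.0
```

Run:
```python
from h import *
state(); w,P=snap('wrist','w9')
h=cv2.cvtColor(w,cv2.COLOR_RGB2HSV).astype(int)
# ruler mask: low S ; wood: high S
def runs(l):
    out=[];s=0
    for i in range(1,len(l)+1):
        if i==len(l) or l[i]!=l[s]: out.append(f"{l[s]}{s}-{i-1}"); s=i
    return out
def cls(r):  # W wood, D dark wood, G grey/white low sat
    return ['W' if S>70 and V>150 else 'D' if S>70 else 'g' if V<225 else 'T' for _,S,V in r]
for v in (75,80,85,90,95,105,120): print(v,' '.join(runs(cls(h[v]))))
for u in (195,260,310): print('col',u,' '.join(runs(cls(h[:,u])[:200])))
R=Ro.from_euler('xyz',env.get_obs()['tool_rot'],degrees=True); tp=np.array(env.get_obs()['tool_pos'])
for s1 in (.06,.09):
  for s2 in (-.0225,.0225): print('ruler pred',proj(P,tp+R.apply([s1,s2,-.0145])).round(1))
```

```text
t 19.35 pos [ 469.  -421.4   48.6] rot [ 1.799e+02 -1.000e-01 -7.800e+00] F [-0.1  0.4 -0.4] w 43.5 g 40.0
75 T0-31 W32-38 D39-57 W58-66 g67-102 W103-143 g144-147 T148-148 g149-159 D160-161 W162-198 D199-202 g203-203 T204-231 g232-237 T238-302 g303-303 D304-304 W305-311 T312-511
80 T0-32 W33-39 D40-58 W59-62 g63-97 W98-148 g149-151 T152-153 g154-164 W165-188 D189-202 g203-203 T204-225 g226-244 T245-302 g303-303 W304-311 T312-511
85 T0-32 W33-39 D40-59 g60-93 W94-153 g154-169 D170-170 W171-188 D189-202 g203-203 T204-223 g224-246 T247-282 g283-302 D303-303 W304-311 T312-427 g428-511
90 T0-33 W34-40 D41-58 g59-90 W91-155 g156-171 D172-172 W173-188 D189-196 W197-197 D198-202 g203-203 T204-224 g225-245 T246-301 g302-302 D303-303 W304-311 T312-427 g428-511
95 T0-34 W35-41 D42-56 g57-88 D89-89 W90-153 D154-157 g158-174 D175-196 W197-197 D198-203 g204-209 T210-227 g228-243 T244-302 D303-303 W304-311 T312-424 g425-511
105 T0-35 W36-42 D43-55 g56-86 W87-149 D150-160 g161-177 D178-203 g204-222 T223-301 g302-302 D303-303 W304-310 T311-424 g425-511
120 T0-37 W38-44 D45-56 g57-58 T59-59 g60-87 W88-141 D142-162 g163-178 D179-179 W180-180 D181-197 W198-198 D199-203 g204-255 T256-301 D302-302 W303-310 T311-414 g415-511
col 195 T0-36 W37-79 D80-199
col 260 T0-36 W37-49 D50-54 W55-61 T62-121 g122-199
col 310 T0-36 W37-128 T129-131 W132-133 T134-138 g139-199
ruler pred [205.3 126.7]
ruler pred [301.2 126.9]
ruler pred [203.3  59.2]
ruler pred [303.5  59.3]
```

Run:
```python
from h import *
P=env.camera_params('wrist'); o=env.get_obs()
R=Ro.from_euler('xyz',o['tool_rot'],degrees=True); tp=np.array(o['tool_pos'])
f=lambda u,v,z:(R.inv().apply(onz(P,u,v,z)-tp)*1000)[:2].round(1)
for n,u,v in [('Lout',32.5,80),('Lout',37.5,120),('Lin',39.5,80),('Rout',311.5,75),('Rout',310.5,120),('endout',195,36.5),('endout',310,36.5),('endin',260,49.5),('div',198,90)]: print(n,f(u,v,.042))
for n,u,v in [('rulL',203.5,80),('rulR',302.8,80),('rulR',301.8,120),('end',260,61.8)]: print(n,f(u,v,.0645))
```

```text
Lout [  84.5 -118. ]
Lout [  63.5 -118.2]
Lin [  84.4 -114. ]
Rout [85.3 30. ]
Rout [62.5 30.4]
endout [103.9 -29.6]
endout [104.   28.5]
endin [97.6  3.3]
div [ 77.7 -28.9]
rulL [ 80.7 -22.5]
rulR [80.7 22.1]
rulR [63.1 22.3]
end [88.4  2.8]
```

The tray measures 148 mm wide in this view, so the fix is good. The ruler needs +3.5 mm along x and −1 mm in y, then lower.

Emit:
jog_arm([
  {"x": 0.35, "y": -0.1, "z": 0, "ax": 0, "ay": 0, "az": 0},
  {"x": 0, "y": 0, "z": 0.6, "ax": 0, "ay": 0, "az": 0},
  {"x": 0, "y": 0, "z": 0.6, "ax": 0, "ay": 0, "az": 0},
  {"x": 0, "y": 0, "z": 0.6, "ax": 0, "ay": 0, "az": 0},
  {"x": 0, "y": 0, "z": 0.4, "ax": 0, "ay": 0, "az": 0},
])

```text
time_s: 19.9
tool_pos: [0.4715, -0.4201, 0.0243]
tool_rot: [-180.0, 0.1, -7.8]
force: [-1.0, 0.9, -0.5]
grip_width: 0.0438
grasp_force: 40.0
```

Emit:
jog_arm([
  {"x": 0, "y": 0, "z": 0.3, "ax": 0, "ay": 0, "az": 0},
  {"x": 0, "y": 0, "z": 0.3, "ax": 0, "ay": 0, "az": 0},
  {"x": 0, "y": 0, "z": 0.2, "ax": 0, "ay": 0, "az": 0},
  {"x": 0, "y": 0, "z": 0, "ax": 0, "ay": 0, "az": 0},
  {"x": 0, "y": 0, "z": 0, "ax": 0, "ay": 0, "az": 0},
])

```text
time_s: 20.4
tool_pos: [0.4722, -0.4206, 0.0177]
tool_rot: [180.0, -0.0, -7.8]
force: [-0.6, 0.3, -0.8]
grip_width: 0.0435
grasp_force: 40.0
```

Emit:
jog_arm([
  {"x": 0, "y": 0, "z": 0.2, "ax": 0, "ay": 0, "az": 0},
  {"x": 0, "y": 0, "z": 0.2, "ax": 0, "ay": 0, "az": 0},
  {"x": 0, "y": 0, "z": 0, "ax": 0, "ay": 0, "az": 0},
  {"x": 0, "y": 0, "z": 0, "ax": 0, "ay": 0, "az": 0},
  {"x": 0, "y": 0, "z": 0, "ax": 0, "ay": 0, "az": 0},
])

```text
time_s: 20.9
tool_pos: [0.4721, -0.4205, 0.0136]
tool_rot: [180.0, -0.0, -7.8]
force: [0.8, -0.2, -1.3]
grip_width: 0.0429
grasp_force: 40.0
```

Emit:
jog_arm([
  {"x": 0, "y": 0, "z": 0.1, "ax": 0, "ay": 0, "az": 0},
  {"x": 0, "y": 0, "z": 0, "ax": 0, "ay": 0, "az": 0},
  {"x": 0, "y": 0, "z": 0, "ax": 0, "ay": 0, "az": 0},
  {"x": 0, "y": 0, "z": 0, "ax": 0, "ay": 0, "az": 0},
  {"x": 0, "y": 0, "z": 0, "ax": 0, "ay": 0, "az": 0},
])

```text
time_s: 21.4
tool_pos: [0.4721, -0.4205, 0.0126]
tool_rot: [180.0, -0.0, -7.8]
force: [1.0, 0.2, -1.1]
grip_width: 0.0436
grasp_force: 40.0
```

Emit:
jog_arm([
  {"x": 0, "y": 0, "z": 0.1, "ax": 0, "ay": 0, "az": 0},
  {"x": 0, "y": 0, "z": 0.05, "ax": 0, "ay": 0, "az": 0},
  {"x": 0, "y": 0, "z": 0, "ax": 0, "ay": 0, "az": 0},
  {"x": 0, "y": 0, "z": 0, "ax": 0, "ay": 0, "az": 0},
  {"x": 0, "y": 0, "z": 0, "ax": 0, "ay": 0, "az": 0},
])

```text
time_s: 21.9
tool_pos: [0.4722, -0.4206, 0.0121]
tool_rot: [180.0, -0.0, -7.8]
force: [-1.4, 1.8, 5.4]
grip_width: 0.0436
grasp_force: 40.0
```

Contact with the floor at the expected height. Releasing and retreating.

Emit:
jog_arm([
  {"x": 0, "y": 0, "z": -0.1, "ax": 0, "ay": 0, "az": 0},
  {"x": 0, "y": 0, "z": 0, "ax": 0, "ay": 0, "az": 0},
  {"x": 0, "y": 0, "z": 0, "ax": 0, "ay": 0, "az": 0},
  {"x": 0, "y": 0, "z": 0, "ax": 0, "ay": 0, "az": 0},
  {"x": 0, "y": 0, "z": 0, "ax": 0, "ay": 0, "az": 0},
], claw=0.5)

```text
time_s: 22.4
tool_pos: [0.472, -0.4205, 0.0119]
tool_rot: [-180.0, 0.0, -7.8]
force: [-0.2, -0.1, -0.6]
grip_width: 0.0644
grasp_force: 0.0
```

Emit:
jog_arm([
  {"x": 0, "y": 0, "z": -1, "ax": 0, "ay": 0, "az": 0},
  {"x": 0, "y": 0, "z": -2, "ax": 0, "ay": 0, "az": 0},
  {"x": 0, "y": 0, "z": -3, "ax": 0, "ay": 0, "az": 0},
  {"x": 0, "y": 0, "z": -4, "ax": 0, "ay": 0, "az": 0},
  {"x": 0, "y": 0, "z": -4, "ax": 0, "ay": 0, "az": 0},
])

```text
time_s: 22.9
tool_pos: [0.4719, -0.4203, 0.1539]
tool_rot: [-180.0, 0.0, -7.8]
force: [0.9, 0.3, 1.1]
grip_width: 0.065
grasp_force: 0.0
```

Emit:
jog_arm([
  {"x": 0, "y": 0, "z": -2, "ax": 0, "ay": 0, "az": 0},
  {"x": -1.5, "y": 0, "z": 0, "ax": 0, "ay": 0, "az": 0},
  {"x": -1.5, "y": 0, "z": 0, "ax": 0, "ay": 0, "az": 0},
  {"x": -1, "y": 0, "z": 0, "ax": 0, "ay": 0, "az": 0},
  {"x": 0, "y": 0, "z": 0, "ax": 0, "ay": 0, "az": 0},
])

```text
time_s: 23.4
tool_pos: [0.4311, -0.4156, 0.1727]
tool_rot: [180.0, 0.0, -7.9]
force: [-0.2, 0.3, -0.1]
grip_width: 0.0653
grasp_force: 0.0
```

Run:
```python
from h import *
o=state(); w,P=snap('wrist','w10')
h=cv2.cvtColor(w,cv2.COLOR_RGB2HSV).astype(int)
def runs(r):
    l=['W' if S>70 and V>150 else 'D' if S>70 else 'g' if V<225 else 'T' for _,S,V in r]
    out=[];s=0
    for i in range(1,len(l)+1):
        if i==len(l) or l[i]!=l[s]: out.append(f"{l[s]}{s}-{i-1}"); s=i
    return ' '.join(out)
for v in (90,110,130,150,170,190): print(v,runs(h[v,100:360]))
for u in (225,255,275): print('col',u,runs(h[:215,u]))
a=np.radians(-7.8);d=np.array([np.cos(a),np.sin(a)]);n=np.array([d[1],-d[0]])
c=np.array([.4722,-.4206])-.0016*d
for s1 in (-.09,.09):
  for s2 in (-.0225,.0225): print('pred',proj(P,[*(c+s1*d+s2*n),.027]).round(), 'if on rim',proj(P,[*(c+s1*d+s2*n),.045]).round())
```

```text
t 23.4 pos [ 431.1 -415.6  172.7] rot [180.    0.   -7.9] F [-0.2  0.3 -0.1] w 65.3 g 0.0
90 T0-23 W24-28 D29-35 W36-46 g47-47 T48-48 g49-56 D57-57 W58-86 D87-91 g92-101 D102-125 W126-127 g128-129 T130-175 W176-179 D180-182 W183-187 T188-257 g258-259
110 T0-39 W40-75 D76-128 g129-159 T160-163 g164-165 T166-175 W176-182 T183-257 g258-259
130 T0-40 W41-45 D46-67 W68-73 D74-107 W108-111 D112-120 W121-128 g129-174 W175-182 g183-225 T226-256 g257-259
150 T0-42 W43-45 D46-70 W71-73 D74-106 W107-107 D108-108 W109-112 D113-120 W121-128 g129-170 T171-171 g172-173 T174-174 D175-177 W178-182 g183-225 T226-255 g256-259
170 T0-35 g36-37 D38-41 W42-42 D43-43 W44-118 D119-125 W126-129 g130-165 T166-167 g168-171 T172-172 g173-173 D174-174 W175-179 D180-184 g185-223 T224-257 g258-259
190 T0-32 W33-35 D36-43 W44-45 D46-49 W50-50 D51-51 W52-53 D54-129 g130-173 D174-184 g185-188 T189-212 g213-215 T216-221 g222-224 T225-258 g259-259
col 225 T0-22 W23-29 D30-34 W35-89 D90-113 W114-164 D165-214
col 255 T0-22 W23-29 D30-34 W35-40 T41-107 g108-194 T195-197 g198-199 T200-200 g201-201 T202-202 g203-214
col 275 T0-22 W23-29 D30-34 W35-40 T41-51 g52-53 T54-62 g63-64 T65-73 g74-75 T76-84 g85-86 T87-95 g96-97 T98-106 g107-108 T109-115 g116-116 D117-123 W124-127 D128-129 W130-130 D131-137 W138-138 D139-140 W141-144 D145-169 W170-171 D172-174 W175-184 D185-197 W198-214
pred [231. 226.] if on rim [230. 232.]
pred [274. 226.] if on rim [275. 232.]
pred [228.  41.] if on rim [226.  37.]
pred [277.  41.] if on rim [278.  37.]
```

The measurements show the ruler flat on the slot floor: far end at row 41 (floor prediction 41, rim 37), with its edges inside both walls. The gripper is clear.

```bash
python3 -c "
from cell import env
print(env.sign_off())"
```

```text
the job is handed in; nothing more can be done
None
```

I slid the middle-sized ruler over the board edge, bridged it across the loaf tin and let go, then laid it in the tray's narrow compartment. The last wrist-camera check showed it flat on the floor, and I handed the job in at about 23 s; no verdict came back.

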